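# Turn the parts carousel's cover to the green compartment

### The arm

A 6-joint arm with a two-finger parallel gripper is mounted at the origin on the work surface. World frame = base frame: x ahead of the robot, y to its left, z up, the work surface at z = 0. Lengths are in mm, angles in rad, forces in N, time in s.
With the tool pointing down it reaches from about 275 to 750 mm from the base axis. Payload 10.2 kg.
Tool frame: the origin (TCP) lies at the very end of the fingers, on their centre line; the grasp point (between the pads) lies 19 mm behind it; z points along the fingers, y is the line along which they close (so a half turn about z gives the same grasp; the last joint's range is limited). The gripper opens to 85 mm and grips with 20 to 120 N. Pads are 22 mm wide; open, the fingers measure 114 mm over their backs; the gripper's body (76 mm by 85 mm) begins 54 mm behind the grasp point. The pads swing forward as they close: fully open they stand 13 mm farther back than shut.
Start: joints at [1, 0.313, 1.498, -0, 1.331, -0.223], TCP at [178.949, 493.567, 231.294] pointing down, gripper open.
Joint ranges: [-2.94, 2.94], [-0.97, 2.17], [0.19, 2.56], [-1.23, 4.37], [0.02, 3.11], [-2.88, 2.88]. Speed limits (rad/s): [2.39, 2.39, 3.01, 3.14, 3.14, 3.14].

### API

Orientations are given as a unit quaternion [w, x, y, z].
In Python, from rig import ctrl gives the robot as it stands.
- The arm moves only by the shell command python3 -m inch 'ROWS' [OPENING] [FORCE]. ROWS is text: rows parted by semicolons, each of 6 numbers parted by spaces: the shift along the tool's x, y, z in mm, then the turn, a rotation vector about the tool's x, y, z in units of 6 degrees (1.0 is 6 degrees). A call has exactly 10 rows; each row shifts and turns the commanded pose from where the row before left it, along the tool's axes as they then stand; what a row does not reach is not made up. A row lasts 1/12 s, in which the tool goes at most 41.7 mm and 7.16 degrees, less where a joint would pass 70% of its speed; a pose out of reach is approached as far as the arm can. A call with a gripper value outside its range is refused whole. OPENING is the opening, from 0 (shut) to 1 (fully open), set as the call begins (- or left out, the last holds). The fingers move at their own pace and stop on an object; FORCE is the grip in N (left out, the last holds). Time passes only in rows, so rows that do not move let the fingers close, or fill a call up. It gives the time, the measured TCP pose, the force, the opening and the grip force at its end, in the units of the state.
- ctrl.sense(): the state, without advancing time (a new reading comes with each control period).
- ctrl.capture(name): name is "side" or "top" or "wrist"; returns a dict with "image" (480x640x3 uint8, red, green, blue), "intrinsics" (3x3 intrinsics, pixels), "D" ([k1, k2, p1, p2, k3] as OpenCV has them; the pictures are not rectified), "rvec" (rotation vector, rad) and "tvec" (3), from world to camera coordinates, as OpenCV has them. Camera axes: x right, y down, z forward; pixel columns grow to the right and rows downward; lengths in mm; the calibration is good to about 2 mm. A picture is of the moment at which its call begins. There is no depth.
- ctrl.finish_job(): hands the job in; it is judged then, once.
The state is a dict: "time_s": time; "joints": joint angles; "dq": joint speeds; "tau": joint torques, N m; "eef_pos": TCP position; "ee_rot": TCP orientation; "force": force on the tool from outside, world axes, zero at the start; "wrist_torque": the same for the moment, N m; "grip_width": opening from 0.0 (shut) to 1.0 (fully open); "grip_force": force on a finger pad.
Only numpy, scipy, OpenCV 4.12 (cv2) and the standard library are available. Lean on these libraries where they do the work, as an engineer would, in place of code of your own. Each camera call takes 0.05 s, during which the arm holds its last target. There are 200 camera calls.

### The job

The round parts carousel on the repair bench has a spring-loaded dial cover: it is locked in a notch until it is pressed down, and then it can be turned. Turn the cover until its opening, with the red pointer, is at the compartment with the green marker (the marker is only roughly placed, so feel for the notch), and let it spring fully back up so that it is locked there. Do not force it, and leave the screwdriver, the spool and the heat sink where they are.

Things in the scene. Friction and masses are not known exactly. Their poses are not given: they have to be found in the camera images.
- carousel: Round grey tub, 320 mm across, fixed to the bench; origin at the centre of its underside, z up. Its flat rim is 28 mm wide, top 70 mm above the bench. A white dial cover (258 mm across, 6 mm thick) lies inside the rim and turns about the tub's vertical centre line; its flat top is 78 mm above the bench when up. A non-turning brass cap (40 mm across) stands 10 mm above the cover at the centre
- cover_press (a joint): How far the cover is pressed down, m: 0 = fully up and locked in a notch, end stop 0.0085. Pressed anywhere by 0.0065 or more it is free to turn. About 7 N starts it, 15 N at the end stop; over 60 N counts as forcing it. Let go between notches it stays about 0.0065 down, rubbing lightly, and can be pushed round with a few N without pressing
- cover (a joint): Turn of the cover, rad, counter-clockwise from above positive; 0 = at the blank sector, as it starts. The other five notches, one at each compartment, are unevenly spaced, 50 to 70 deg apart; end stops -3.5 and +3.5. Turned unpressed into a notch (within about 3 deg) it springs up by itself, locks, and stops hard against further pushing
- pointer (a point): Red pointer mark on the edge of the cover, in the middle of its opening's outer side, 124.5 mm from the carousel's centre line, on the cover's top face. The opening spans 20 deg either side of it, 46 to 121 mm from the centre
- opening (a point): Middle of the cover's opening, 85 mm from the centre line, at the height of the cover's top face
- rib_left (a point): Top middle of a black upright radial rib on the cover, for pushing: 46 mm long (67 to 113 mm from the centre line), 12 mm thick, 22 mm tall above the cover; it stands 90 deg counter-clockwise from the opening. This point is 90 mm from the centre line and 100 mm above the bench when the cover is up
- rib_back (a point): The same kind of rib, 180 deg from the opening
- rib_right (a point): The same kind of rib, 90 deg clockwise from the opening
- marker_green: Green disc, 24 mm across, 5 mm thick, fixed on the rim 146 mm from the carousel's centre, stuck on by hand at the wanted compartment: its bearing is up to 7 deg (either way) off the true notch, which must be found by feel. Origin at the centre of its underside. The other compartments have yellow, orange, black and red discs
- screwdriver_mid (a point): Screwdriver lying on the bench, a point of its shaft near the middle of its length. A bystander to leave alone.
- spool_mid (a point): Solder spool with black flanges, 64 mm across, 60 mm tall, standing; point at its centre. A bystander to leave alone.
- heatsink: Finned aluminium heat sink, 90 x 60 x 34 mm, fins up; origin at the centre of its underside. A bystander to leave alone.

How it is judged (in metres and radians):
On the way, in this order (a step that is already met when the one before it is completed fails the run):
1. the cover is pressed down and turned out of its first notch (value of joint cover_press above 0.004 m and (value of joint cover above 0.3 rad or value of joint cover below -0.3 rad)), for 0.1 s.
2. the cover is up and locked with its pointer at the green marker (horizontal distance between pointer and marker_green below 0.036 m and value of joint cover_press below 0.002 m), for 0.3 s.
At the end, for the whole second after the job is handed in: The red pointer is within 36 mm of the green marker's centre in plan (the two circles lie 21.5 mm apart; 36 mm is about 12 deg, met only at the compartment's own notch), the cover is up (pressed less than 2 mm) and not turning (all of step 2 and velocity of joint cover between -0.05 and 0.05 rad/s); the robot touches nothing.
It fails at once if the carousel or its cover is forced: the fingers push on it with over 60 N (contact force between the fingers and carousel above 60 N).
It fails at once if a bystander (screwdriver, spool, heat sink) is moved more than 30 mm (distance of any of screwdriver_mid, spool_mid, heatsink from where it was at the start of the episode above 0.03 m).
It also fails if it takes over 45 s, if anything falls off the work surface, if the arm or the gripper's body presses on something with over 40 N, if the wrist force passes 120 N, or if a joint passes its speed limit or range.

## Working session

There is one attempt and no reset: what is moved stays moved. The work goes in short steps, Python scripts to look and compute and a shell command to move; the robot and the scene stay as the last step left them, time stands still between calls to the robot, and variables do not carry over. Pictures are saved under pics/ and viewed, at most 10 in all, crops included, and the job is handed in when it is done.

```bash
mkdir -p pics; ls; cat > h.py <<'E'
import numpy as np,cv2,pickle
from rig import ctrl
def cap(n,f):
    c=ctrl.capture(n); cv2.imwrite(f'pics/{f}.png',c['image'][:,:,::-1]); pickle.dump(c,open(f'{f}.pkl','wb')); return c
def onplane(f,uv,z):
    c=pickle.load(open(f'{f}.pkl','rb')); K=np.array(c['intrinsics'],float)
    p=cv2.undistortPoints(np.array(uv,float).reshape(-1,1,2),K,np.array(c['D'],float)).reshape(-1,2)
    R=cv2.Rodrigues(np.array(c['rvec'],float))[0];t=np.array(c['tvec'],float).ravel()
    o=-R.T@t; d=np.c_[p,np.ones(len(p))]@R
    return o+d*((z-o[2])/d[:,2])[:,None]
def ray(f,uv):
    a=onplane(f,[uv],0)[0];b=onplane(f,[uv],100)[0];return a,(b-a)/np.linalg.norm(b-a)
def tri(f1,u1,f2,u2):
    (a,d),(b,e)=ray(f1,u1),ray(f2,u2)
    s=np.linalg.lstsq(np.c_[d,-e],b-a,rcond=None)[0];p,q=a+s[0]*d,b+s[1]*e
    return (p+q)/2,np.linalg.norm(p-q)
E
python3 - <<'E'
from h import *
cap('top','t0');cap('side','s0')
s=ctrl.sense();print(s)
E
```

```text
pics
{'time_s': 0.1, 'joints': array([ 9.99593003e-01,  3.13417149e-01,  1.49836690e+00,  1.22843433e-06,
        1.33098787e+00, -2.23407617e-01]), 'dq': array([-0.00133117, -0.00205589, -0.00258624, -0.00025388,  0.00034665,
        0.0004957 ]), 'tau': array([ 2.90213837e-03, -4.12898862e+01, -2.60141087e+01, -1.28488314e-04,
        3.07934490e-03, -2.72467156e-05]), 'eef_pos': array([178.82216193, 493.36396206, 230.77829697]), 'ee_rot': array([-2.28701470e-04,  1.73022833e-01,  9.84917637e-01, -5.43477853e-04]), 'force': array([ 0.28594663, -0.39526685,  0.5199832 ]), 'wrist_torque': array([ 0.01467326, -0.01521933,  0.030595  ]), 'grip_force': 0.0, 'grip_width': 1.0016082269169229}
```

View pics/t0.png

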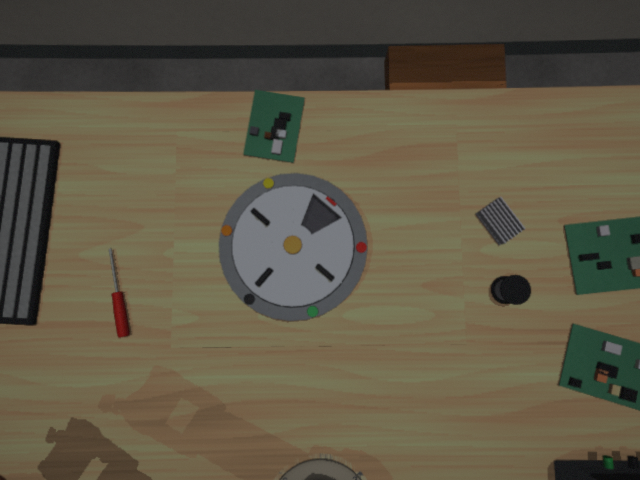

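View pics/s0.png

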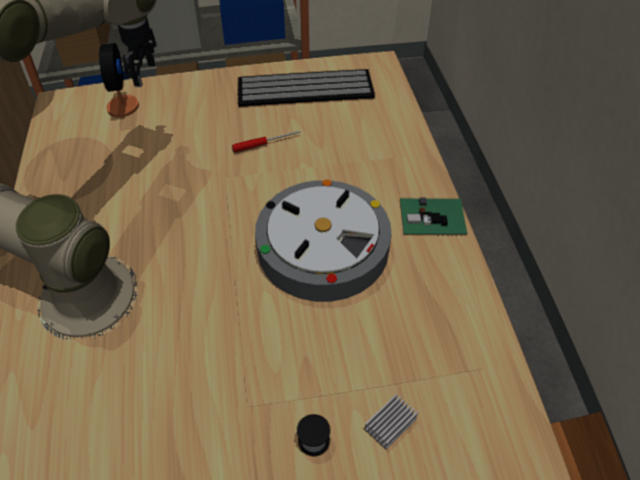

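The top view shows the cap at (293,245), the pointer at (331,201) and the green disc at (312,311). The ribs are at (261,216), (264,277) and (325,271). In the side view the cap is at (323,225), the pointer at (371,249), green at (265,249), and the ribs at (343,199), (291,208) and (302,249).

```bash
python3 - <<'E'
from h import *
P=dict(cap=((293,245),(323,225)),pointer=((331,201),(371,249)),green=((312,311),(265,249)),ribL=((261,216),(343,199)),ribB=((264,277),(291,208)),ribR=((325,271),(302,248)),red=((361,247),(332,279)),black=((249,299),(271,205)),orange=((226,231),(327,183)),yellow=((268,183),(375,204)),spool=((517,289),(314,424)))
Z=dict(cap=88,pointer=78,green=75,ribL=100,ribB=100,ribR=100)
c=onplane('t0',[(293,245)],88)[0]
for k,(a,b) in P.items():
    p,e=tri('t0',a,'s0',b); q=onplane('t0',[a],Z.get(k,75))[0]
    d=q-c
    print(k,p.round(),round(e,1),'plane',q.round()[:2],'r,bearing',np.hypot(*d[:2]).round(),np.degrees(np.arctan2(d[1],d[0])).round(1))
E
```

```text
cap [569.  50.  83.] 3.0 plane [567.  50.] r,bearing 0.0 0.0
pointer [665. -31.  75.] 3.6 plane [663. -31.] r,bearing 125.0 -40.5
green [430.  11.  72.] 1.7 plane [429.  11.] r,bearing 143.0 -164.4
ribL [630. 117.  90.] 1.3 plane [628. 116.] r,bearing 89.0 47.5
ribB [503. 110.  89.] 3.6 plane [500. 109.] r,bearing 89.0 138.6
ribR [512. -17.  94.] 0.4 plane [511. -17.] r,bearing 87.0 -130.0
red [565. -95.  70.] 2.6 plane [563. -94.] r,bearing 144.0 -91.7
black [457. 144.  72.] 4.0 plane [456. 144.] r,bearing 146.0 140.1
orange [603. 195.  71.] 4.7 plane [600. 194.] r,bearing 148.0 77.1
yellow [706. 105.  71.] 2.3 plane [704. 105.] r,bearing 147.0 21.7
spool [ 472. -418.   77.] 3.0 plane [ 471. -419.] r,bearing 479.0 -101.6
```

```bash
python3 -m inch '-21.6 -12.6 3 0 0 0; -21.6 -12.6 3 0 0 0; -21.6 -12.6 3 0 0 0; -21.6 -12.6 3 0 0 0; -21.6 -12.6 3 0 0 0; -21.6 -12.6 3 0 0 0; -21.6 -12.6 3 0 0 0; -21.6 -12.6 3 0 0 0; -21.6 -12.6 3 0 0 0; -21.6 -12.6 3 0 0 0' 0.35 20
python3 -m inch '-21.6 -12.6 3 0 0 0; -21.6 -12.6 3 0 0 0; -21.6 -12.6 3 0 0 0; -21.6 -12.6 3 0 0 0; -21.6 -12.6 3 0 0 0; -21.6 -12.6 3 0 0 0; -21.6 -12.6 3 0 0 0; -21.6 -12.6 3 0 0 0; -21.6 -12.6 3 0 0 0; -21.6 -12.6 3 0 0 0'
python3 -m inch '0 0 0 0 0 0.5; 0 0 0 0 0 0.5; 0 0 0 0 0 0.5; 0 0 0 0 0 0.5; 0 0 0 0 0 0.5; 0 0 0 0 0 0.5; 0 0 0 0 0 0.5; 0 0 0 0 0 0; 0 0 0 0 0 0; 0 0 0 0 0 0'
cat >> h.py <<'E'
from scipy.spatial.transform import Rotation as Ro
def goto(x,y,z,yaw):
    s=ctrl.sense();R=Ro.from_quat(np.roll(s['ee_rot'],-1)).as_matrix();p=np.array(s['eef_pos'])
    yw=np.degrees(np.arctan2(R[1,1],R[0,1]))
    print('pos',p.round(1),'yaw',round(yw,1),'tool shift',(R.T@(np.array([x,y,z])-p)).round(1),'rz units',round((yw-yaw)/6,2),'t',s['time_s'],'F',s['force'].round(1),'g',s['grip_width'],'j',s['joints'].round(2))
E
python3 - <<'E'
from h import *
goto(499,109,130,49); cap('wrist','w1')
E
```

```text
time_s: 0.93
eef_pos: [339.5, 300.4, 201.0]
ee_rot: [-0.0, 0.173, 0.985, -0.0]
force: [-0.9, 0.1, -0.6]
grip_width: 0.351
grip_force: 0.0
time_s: 1.77
eef_pos: [499.7, 108.3, 170.9]
ee_rot: [-0.0, 0.173, 0.985, -0.0]
force: [-0.3, 0.0, -0.5]
grip_width: 0.35
grip_force: 0.0
time_s: 2.6
eef_pos: [499.1, 109.4, 171.2]
ee_rot: [-0.0, 0.349, 0.937, -0.0]
force: [-0.1, 0.1, 0.6]
grip_width: 0.35
grip_force: 0.0
pos [499.1 109.4 171.2] yaw 49.2 tool shift [-0.2 -0.4 41.2] rz units 0.03 t 2.6 F [-0.1  0.1  0.6] g 0.3503975382667302 j [-0.01  0.34  1.63 -0.    1.18 -0.87]
```

View pics/w1.png

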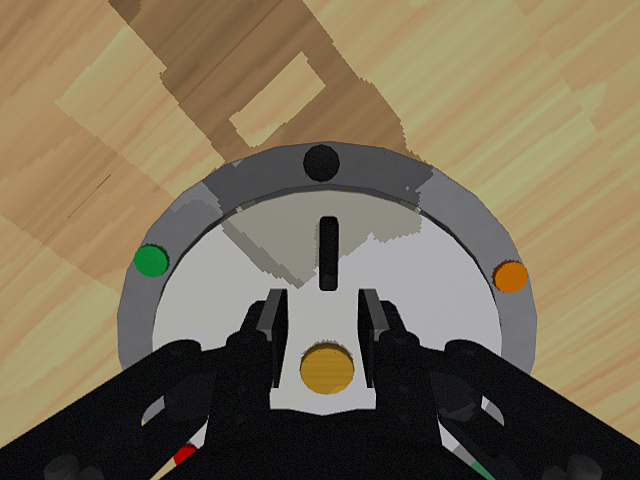

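The wrist view shows rib_back at (328,255), pointing between the fingers, whose gap is centred near x=322. The cap is at (327,370), green at (151,260) and black at (321,163).

```bash
python3 - <<'E'
from h import *
r=onplane('w1',[(329,217),(327,290)],100);c=onplane('w1',[(327,370)],88)[0];g=onplane('w1',[(151,260)],75)[0]
print(r,c,g)
d=g-c;print(np.hypot(*d[:2]),np.degrees(np.arctan2(d[1],d[0])))
d=r[0]-c;print(np.hypot(*d[:2]),np.degrees(np.arctan2(d[1],d[0])))
E
python3 -m inch '0 0 5 0 0 0; 0 0 8 0 0 0; 0 0 8 0 0 0; 0 0 8 0 0 0; 0 0 8 0 0 0; 0 0 8 0 0 0; 0 0 8 0 0 0; 0 0 8 0 0 0; 0 0 8 0 0 0; 0 0 8 0 0 0'
```

```text
[[482.77898865 128.38978025 100.        ]
 [517.69567436  96.81828359 100.        ]] [568.41555108  53.43916925  88.        ] [429.50399586  12.76496298  75.        ]
144.7439505759741 -163.67962623924046
113.80340467087461 138.80702024788576
time_s: 3.48
eef_pos: [499.2, 109.4, 93.5]
ee_rot: [-0.0, 0.35, 0.937, -0.0]
force: [-0.7, -0.3, -0.0]
grip_width: 0.35
grip_force: 0.0
```

```bash
python3 -m inch '0 0 2 0 0 0; 0 0 2 0 0 0; 0 0 2 0 0 0; 0 0 2 0 0 0; 0 0 2 0 0 0; 0 0 2 0 0 0; 0 0 1 0 0 0; 0 0 1 0 0 0; 0 0 1 0 0 0; 0 0 0 0 0 0'
python3 -m inch '0 0 1 0 0 0; 0 0 1 0 0 0; 0 0 1 0 0 0; 0 0 1 0 0 0; 0 0 1 0 0 0; 0 0 0 0 0 0; 0 0 0 0 0 0; 0 0 0 0 0 0; 0 0 0 0 0 0; 0 0 0 0 0 0'
```

```text
time_s: 4.32
eef_pos: [499.1, 109.4, 79.2]
ee_rot: [-0.0, 0.35, 0.937, -0.0]
force: [-1.1, -0.2, 0.4]
grip_width: 0.348
grip_force: 0.0
time_s: 5.15
eef_pos: [499.3, 109.5, 75.0]
ee_rot: [0.0, 0.35, 0.937, 0.0]
force: [-3.0, 0.9, 8.7]
grip_width: 0.35
grip_force: 4.2
```

```bash
python3 -m inch '0 0 1 0 0 0; 0 0 1 0 0 0; 0 0 1 0 0 0; 0 0 1 0 0 0; 0 0 1 0 0 0; 0 0 0.5 0 0 0; 0 0 0 0 0 0; 0 0 0 0 0 0; 0 0 0 0 0 0; 0 0 0 0 0 0'
```

```text
time_s: 5.98
eef_pos: [499.4, 109.7, 69.9]
ee_rot: [0.0, 0.35, 0.937, 0.0]
force: [-3.9, 0.5, 12.2]
grip_width: 0.35
grip_force: 6.4
```

```bash
python3 -m inch '0 0 1 0 0 0; 0 0 1 0 0 0; 0 0 0.4 0 0 0; 0 0 0 0 0 0; 0 0 0 0 0 0; 0 0 0 0 0 0; 0 0 0 0 0 0; 0 0 0 0 0 0; 0 0 0 0 0 0; 0 0 0 0 0 0'
python3 -m inch '0 1 0 0 0 0.1; 0 1 0 0 0 0.1; 0 1 0 0 0 0.1; 0 1 0 0 0 0.1; 0 1 0 0 0 0.1; 0 1 0 0 0 0.1; 0 1 0 0 0 0.1; 0 1 0 0 0 0.1; 0 1 0 0 0 0.1; 0 1 0 0 0 0.1'
```

```text
time_s: 6.82
eef_pos: [499.5, 109.9, 68.5]
ee_rot: [0.001, 0.35, 0.937, 0.001]
force: [-7.4, 2.7, 23.6]
grip_width: 0.355
grip_force: 11.8
time_s: 7.65
eef_pos: [506.4, 117.3, 68.5]
ee_rot: [0.0, 0.399, 0.917, 0.001]
force: [-8.1, 2.6, 24.4]
grip_width: 0.35
grip_force: 11.6
```

```bash
python3 -m inch '0 2 -0.6 0 0 0.2; 0 3.14 0 0 0 0.333; 0 3.14 0 0 0 0.333; 0 3.14 0 0 0 0.333; 0 3.14 0 0 0 0.333; 0 3.14 0 0 0 0.333; 0 3.14 0 0 0 0.333; 0 3.14 0 0 0 0.333; 0 3.14 0 0 0 0.333; 0 3.14 0 0 0 0.333'
python3 - <<'E'
from h import *
goto(568,52,68,0); cap('top','t1')
E
```

```text
time_s: 8.48
eef_pos: [531.4, 134.5, 68.7]
ee_rot: [0.0, 0.546, 0.838, 0.001]
force: [-6.4, 5.0, 16.0]
grip_width: 0.346
grip_force: 8.2
pos [531.4 134.5  68.7] yaw 23.8 tool shift [-90.3   0.2   0.7] rz units 3.96 t 8.4833 F [-6.4  5.  16. ] g 0.34627655697419185 j [ 0.03  0.54  1.62  0.    0.98 -0.38]
```

View pics/t1.png

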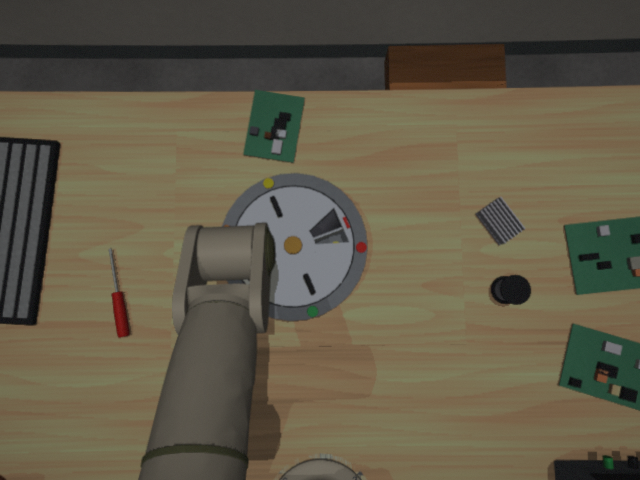

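The pointer is now at (347,223), so the cover has turned about 26° clockwise along with the tool.

```bash
python3 -m inch '0 3.9 0 0 0 0.417; 0 3.9 0 0 0 0.417; 0 3.9 0 0 0 0.417; 0 3.9 0 0 0 0.417; 0 3.9 0 0 0 0.417; 0 3.9 0 0 0 0.417; 0 3.9 0 0 0 0.417; 0 3.9 0 0 0 0.417; 0 3.9 0 0 0 0.417; 0 3.9 0 0 0 0.417'
python3 -c "
from h import *
goto(568,52,68,0)"
```

```text
time_s: 9.37
eef_pos: [569.9, 143.0, 68.9]
ee_rot: [0.001, 0.715, 0.699, 0.002]
force: [-1.7, 3.6, 13.3]
grip_width: 0.349
grip_force: 6.8
pos [569.9 143.   68.9] yaw -1.3 tool shift [-91.    0.1   0.8] rz units -0.21 t 9.3667 F [-1.7  3.6 13.3] g 0.34922366784106806 j [0.05 0.61 1.49 0.   1.03 0.07]
```

```bash
python3 -m inch '0 3.9 0.5 0 0 0.417; 0 3.9 0 0 0 0.417; 0 3.9 0 0 0 0.417; 0 3.9 0 0 0 0.417; 0 3.9 0 0 0 0.417; 0 3.9 0 0 0 0.417; 0 3.9 0 0 0 0.417; 0 3.9 0 0 0 0.417; 0 3.9 0 0 0 0.417; 0 3.9 0 0 0 0.417'
python3 -m inch '0 3.9 0 0 0 0.417; 0 3.9 0 0 0 0.417; 0 3.9 0 0 0 0.417; 0 3.9 0 0 0 0.417; 0 3.9 0 0 0 0.417; 0 3.9 0 0 0 0.417; 0 3.9 0 0 0 0.417; 0 3.9 0 0 0 0.417; 0 3.9 0 0 0 0.417; 0 0 0 0 0 0'
python3 - <<'E'
from h import *
goto(568,52,68,0); cap('top','t2')
E
```

```text
time_s: 10.2
eef_pos: [608.1, 134.5, 68.9]
ee_rot: [0.001, 0.849, 0.528, 0.002]
force: [-0.5, 1.3, 14.3]
grip_width: 0.349
grip_force: 6.9
time_s: 11.03
eef_pos: [636.9, 113.3, 69.2]
ee_rot: [0.001, 0.936, 0.352, 0.003]
force: [1.0, 3.0, 13.7]
grip_width: 0.349
grip_force: 6.7
pos [636.9 113.3  69.2] yaw -48.8 tool shift [-92.2   0.8   0.7] rz units -8.14 t 11.0333 F [ 1.   3.  13.7] g 0.34929951580959534 j [-0.01  0.73  1.28  0.    1.12  0.85]
```

View pics/t2.png

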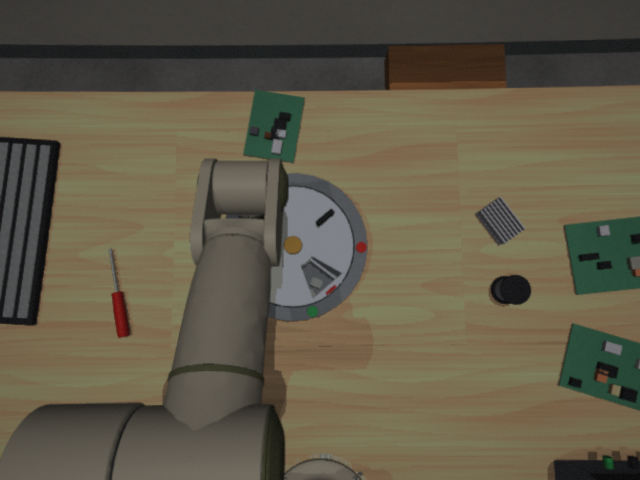

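The pointer is at (331,291), bearing about -140°, roughly 24° short of green. I'll turn 8° more while pressed, then lift the tips clear of the cover while keeping them beside the rib, and push unpressed from there.

```bash
python3 -m inch '0 3.9 0 0 0 0.417; 0 3.9 0 0 0 0.417; 0 3.9 0 0 0 0.417; 0 0 -1.5 0 0 0; 0 0 -2 0 0 0; 0 0 -2 0 0 0; 0 0 -2 0 0 0; 0 0 -2 0 0 0; 0 0 -1.5 0 0 0; 0 0 0 0 0 0'
python3 -m inch '1 1.6 0 0 0 0.1; 0 1.6 0 0 0 0.167; 0 1.6 0 0 0 0.167; 0 1.6 0 0 0 0.167; 0 1.6 0 0 0 0.167; 0 1 0 0 0 0.1; 0 0 0 0 0 0; 0 0 0 0 0 0; 0 0 0 0 0 0; 0 0 0 0 0 0'
python3 -c "
from h import *
goto(568,52,80,0)"
```

```text
time_s: 11.92
eef_pos: [641.9, 104.2, 77.6]
ee_rot: [0.0, 0.957, 0.291, -0.0]
force: [-0.5, 0.4, 0.0]
grip_width: 0.357
grip_force: 0.0
time_s: 12.75
eef_pos: [647.5, 97.2, 77.5]
ee_rot: [-0.0, 0.969, 0.247, 0.0]
force: [0.4, 1.0, 0.1]
grip_width: 0.348
grip_force: 0.0
pos [647.5  97.2  77.5] yaw -61.4 tool shift [-91.4   1.6  -2.5] rz units -10.23 t 12.75 F [0.4 1.  0.1] g 0.34795046080569325 j [-0.03  0.74  1.24  0.    1.16  1.04]
```

```bash
python3 -m inch '0 1.5 -1 0 0 0.16; 0 1.5 -1 0 0 0.16; 0 1.5 0 0 0 0.16; 0 1.5 0 0 0 0.16; 0 1.5 0 0 0 0.16; 0 1.5 0 0 0 0.16; 0 1.5 0 0 0 0.16; 0 1.5 0 0 0 0.16; 0 1 0 0 0 0.1; 0 0 0 0 0 0'
python3 - <<'E'
from h import *
goto(568,52,80,0); cap('side','s2')
c=cv2.imread('pics/s2.png')[150:310,230:410]
cv2.imwrite('pics/s2c.png',cv2.resize(c,None,fx=3.5,fy=3.5,interpolation=cv2.INTER_CUBIC))
E
```

```text
time_s: 13.58
eef_pos: [653.1, 84.8, 79.4]
ee_rot: [0.0, 0.984, 0.176, 0.0]
force: [-0.6, 0.1, -0.2]
grip_width: 0.35
grip_force: 0.0
pos [653.1  84.8  79.4] yaw -69.7 tool shift [-91.2   1.2  -0.6] rz units -11.62 t 13.5833 F [-0.6  0.1 -0.2] g 0.34982830715907504 j [-0.05  0.74  1.23 -0.    1.17  1.17]
```

View pics/s2c.png

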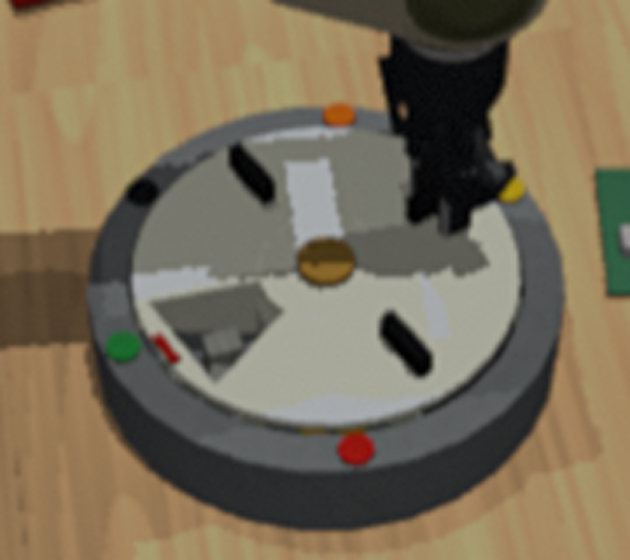

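The crop shows the pointer at (165,349), which is full-frame (277.1,249.7). Green is at (123,346), or (265,249), so it is still slightly ahead.

```bash
python3 - <<'E'
from h import *
c=onplane('s2',[(230+326/3.5,150+261/3.5)],88)[0]
for z,u in((71.5,(277.1,249.7)),(78,(277.1,249.7)),(75,(265.1,248.8)),(93.5,(230+405/3.5,150+343/3.5)),(100,(230+405/3.5,150+343/3.5))):
    d=onplane('s2',[u],z)[0]-c;print(z,np.hypot(*d[:2]),np.degrees(np.arctan2(d[1],d[0])))
E
python3 -m inch '0 0.8 0 0 0 0.08; 0 0.8 0 0 0 0.08; 0 0.8 0 0 0 0.08; 0 0.8 0 0 0 0.08; 0 0.8 0 0 0 0.08; 0 0 0 0 0 0; 0 0 0 0 0 0; 0 0 0 0 0 0; 0 0 0 0 0 0; 0 0 0 0 0 0'
```

```text
71.5 120.74065432634247 -159.48514599257342
78 122.85465614676161 -157.28078592437936
75 144.8042661539835 -164.80437758429912
93.5 88.70878875251425 -65.27494663619086
100 92.82027277829329 -67.22367981283035
time_s: 14.47
eef_pos: [654.3, 81.5, 79.5]
ee_rot: [0.0, 0.988, 0.156, 0.0]
force: [-0.5, 0.2, -0.2]
grip_width: 0.35
grip_force: 0.0
```

```bash
python3 -m inch '0 0.8 0 0 0 0.08; 0 0.8 0 0 0 0.08; 0 0.8 0 0 0 0.08; 0 0.8 0 0 0 0.08; 0 0.8 0 0 0 0.08; 0 0 0 0 0 0; 0 0 0 0 0 0; 0 0 0 0 0 0; 0 0 0 0 0 0; 0 0 0 0 0 0'
python3 -c "
from h import *
goto(568,52,80,0); cap('side','s3')
c=cv2.imread('pics/s3.png')[150:310,230:410]
cv2.imwrite('pics/s3c.png',cv2.resize(c,None,fx=3.5,fy=3.5,interpolation=cv2.INTER_CUBIC))"
```

```text
time_s: 15.3
eef_pos: [655.5, 77.7, 79.5]
ee_rot: [0.0, 0.991, 0.135, -0.0]
force: [0.5, -0.2, -0.2]
grip_width: 0.348
grip_force: 0.0
pos [655.5  77.7  79.5] yaw -74.5 tool shift [-91.2   1.3  -0.5] rz units -12.41 t 15.3 F [ 0.5 -0.2 -0.2] g 0.34838522922010545 j [-0.06  0.75  1.22 -0.    1.18  1.24]
```

View pics/s3c.png

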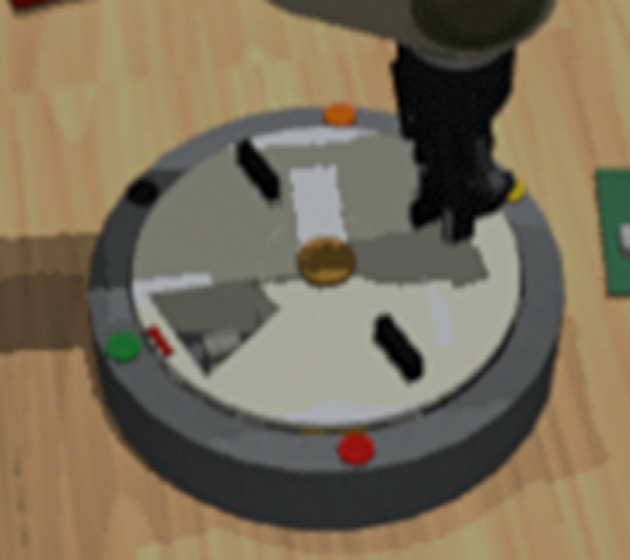

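The pointer has moved to (159,341), so the cover is following and isn't locked yet. I'll carry on.

```bash
python3 -m inch '0 0.7 0 0 0 0.075; 0 0.7 0 0 0 0.075; 0 0.7 0 0 0 0.075; 0 0.7 0 0 0 0.075; 0 0 0 0 0 0; 0 0 0 0 0 0; 0 0 0 0 0 0; 0 0 0 0 0 0; 0 0 0 0 0 0; 0 0 0 0 0 0'
```

```text
time_s: 16.18
eef_pos: [656.1, 75.2, 79.5]
ee_rot: [-0.0, 0.993, 0.12, -0.0]
force: [-2.4, 3.7, 0.5]
grip_width: 0.35
grip_force: 2.3
```

```bash
python3 -m inch '0 0.7 0 0 0 0.075; 0 0.7 0 0 0 0.075; 0 0.7 0 0 0 0.075; 0 0.7 0 0 0 0.075; 0 0 0 0 0 0; 0 0 0 0 0 0; 0 0 0 0 0 0; 0 0 0 0 0 0; 0 0 0 0 0 0; 0 0 0 0 0 0'
python3 -c "
from h import *
goto(568,52,80,0); cap('side','s4')
for f in ('s3','s4'):
    c=cv2.cvtColor(cv2.imread(f'pics/{f}.png')[225:275,266:300],cv2.COLOR_BGR2HSV)
    m=((c[...,0]<8)|(c[...,0]>172))&(c[...,1]>140)
    y,x=np.nonzero(m); u=(x.mean()+266,y.mean()+225)
    q=onplane(f,[(323,224.6)],88)[0]; d=onplane(f,[u],73)[0]-q
    print(f,len(x),u,np.hypot(*d[:2]),np.degrees(np.arctan2(d[1],d[0])))
"
```

```text
time_s: 17.02
eef_pos: [656.4, 73.4, 79.4]
ee_rot: [-0.001, 0.995, 0.104, -0.0]
force: [-4.0, 8.2, 1.4]
grip_width: 0.349
grip_force: 4.6
pos [656.4  73.4  79.4] yaw -78.0 tool shift [-90.9   2.6  -0.5] rz units -13.01 t 17.0167 F [-4.   8.2  1.4] g 0.34854476382856064 j [-0.07  0.75  1.22  0.    1.18  1.3 ]
s3 20 (np.float64(274.8), np.float64(246.65)) 121.69827019338926 -163.85685463629943
s4 19 (np.float64(274.1578947368421), np.float64(245.42105263157896)) 121.688277134951 -165.70739985848186
```

```bash
python3 -m inch '0 0.7 0 0 0 0; 0 0.7 0 0 0 0; 0 0.7 0 0 0 0; 0 0 0 0 0 0; 0 0 0 0 0 0; 0 0 0 0 0 0; 0 0 0 0 0 0; 0 0 0 0 0 0; 0 0 0 0 0 0; 0 0 0 0 0 0'
python3 -c "
from h import *
goto(568,52,80,0); cap('side','s5')
for f in ('s3','s4','s5'):
    c=cv2.cvtColor(cv2.imread(f'pics/{f}.png')[225:275,266:300],cv2.COLOR_BGR2HSV)
    m=((c[...,0]<8)|(c[...,0]>172))&(c[...,1]>140)
    y,x=np.nonzero(m); print(f,len(x),x.mean()+266,y.mean()+225)
c=cv2.imread('pics/s5.png')[150:310,230:410]
cv2.imwrite('pics/s5c.png',cv2.resize(c,None,fx=3.5,fy=3.5,interpolation=cv2.INTER_CUBIC))"
```

```text
time_s: 17.9
eef_pos: [656.8, 72.2, 79.5]
ee_rot: [-0.001, 0.995, 0.104, -0.0]
force: [-4.4, 12.9, 2.4]
grip_width: 0.347
grip_force: 6.3
pos [656.8  72.2  79.5] yaw -78.0 tool shift [-91.1   1.3  -0.5] rz units -13.0 t 17.9 F [-4.4 12.9  2.4] g 0.34703825951903894 j [-0.07  0.75  1.22  0.    1.18  1.29]
s3 20 274.8 246.65
s4 19 274.1578947368421 245.42105263157896
s5 19 273.8421052631579 245.0
```

View pics/s5c.png

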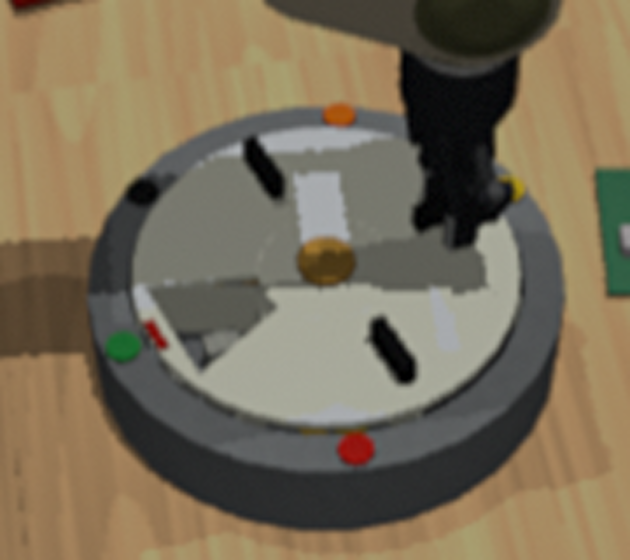

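```bash
python3 -c "
from h import *
for f in ('s0','s2','s3','s4','s5'):
    g=cv2.imread(f'pics/{f}.png').astype(int)
    print(f,[g[262:279,x].sum(1).tolist() for x in (308,)], 'rows',[g[r,370:392].sum(1).tolist() for r in (222,)])
"
```

```text
s0 [[468, 469, 466, 469, 471, 473, 455, 368, 251, 157, 156, 228, 260, 264, 266, 264, 266]] rows [[466, 467, 470, 466, 465, 471, 473, 429, 260, 240, 267, 265, 263, 262, 266, 265, 265, 265, 261, 287, 342, 382]]
s2 [[487, 489, 487, 489, 494, 509, 501, 406, 279, 184, 170, 248, 288, 289, 289, 290, 290]] rows [[494, 488, 488, 491, 488, 493, 494, 447, 278, 233, 254, 251, 251, 250, 250, 252, 254, 253, 250, 286, 363, 417]]
s3 [[491, 490, 489, 490, 490, 497, 487, 397, 274, 174, 175, 249, 289, 293, 284, 292, 291]] rows [[488, 488, 488, 490, 488, 490, 491, 418, 249, 225, 252, 255, 252, 249, 252, 253, 253, 252, 252, 286, 366, 418]]
s4 [[491, 493, 491, 489, 494, 496, 478, 389, 270, 176, 170, 249, 286, 290, 289, 291, 291]] rows [[489, 488, 490, 491, 492, 492, 497, 451, 267, 227, 252, 254, 253, 250, 253, 254, 255, 252, 252, 283, 364, 419]]
s5 [[487, 490, 490, 490, 491, 495, 478, 391, 275, 177, 164, 230, 278, 290, 292, 290, 293]] rows [[492, 489, 490, 488, 489, 491, 500, 450, 264, 228, 254, 253, 253, 253, 253, 256, 253, 254, 252, 288, 365, 420]]
```

The force is climbing slowly with a small upward component, so rib friction may be holding the cover down. I'll back off sideways and then re-check.

```bash
python3 -m inch '0 -1 0 0 0 0; 0 -1 0 0 0 0; 0 -1 0 0 0 0; 0 -1 0 0 0 0; 0 -1 0 0 0 0; 0 -1 0 0 0 0; 0 -1 0 0 0 0; 0 0 0 0 0 0; 0 0 0 0 0 0; 0 0 0 0 0 0'
python3 -c "
from h import *
goto(568,52,80,0); cap('side','s6')
a=cv2.imread('pics/s5.png').astype(int);b=cv2.imread('pics/s6.png').astype(int);z=cv2.imread('pics/s0.png').astype(int)
for f in ('s5','s6'):
    g=cv2.imread(f'pics/{f}.png')
    c=cv2.cvtColor(g[225:275,266:300],cv2.COLOR_BGR2HSV)
    m=((c[...,0]<8)|(c[...,0]>172))&(c[...,1]>140)
    y,x=np.nonzero(m); print(f,len(x),x.mean()+266,y.mean()+225)
    for x in (285,300,308,345): print(g[255:277,x].astype(int).sum(1).tolist())
    # front rib (black) centroid
    r=g[235:265,330:355].sum(2)<120; y,x=np.nonzero(r); print('rib',len(x),x.mean()+330,y.mean()+235,y.min()+235,y.max()+235)
"
```

```text
time_s: 18.78
eef_pos: [656.0, 76.8, 79.5]
ee_rot: [0.0, 0.995, 0.104, 0.0]
force: [-1.4, 0.9, 0.1]
grip_width: 0.346
grip_force: 0.6
pos [656.   76.8  79.5] yaw -78.1 tool shift [-91.2   6.1  -0.5] rz units -13.01 t 18.7833 F [-1.4  0.9  0.1] g 0.34649201595433515 j [-0.06  0.75  1.22 -0.    1.18  1.3 ]
s5 19 273.8421052631579 245.0
[447, 480, 496, 483, 415, 306, 208, 175, 213, 247, 258, 260, 258, 255, 254, 255, 260, 258, 259, 257, 234, 176]
[491, 489, 491, 492, 492, 489, 489, 491, 490, 494, 497, 474, 373, 260, 219, 219, 237, 253, 254, 260, 278, 291]
[489, 490, 491, 490, 489, 492, 490, 487, 490, 490, 490, 491, 495, 478, 391, 275, 177, 164, 230, 278, 290, 292]
[23, 8, 0, 12, 188, 407, 490, 498, 496, 493, 493, 473, 380, 280, 223, 218, 260, 280, 282, 282, 281, 280]
rib 110 341.6727272727273 249.8181818181818 241 258
s6 18 274.77777777777777 246.38888888888889
[483, 496, 497, 483, 414, 301, 203, 179, 212, 245, 257, 258, 259, 256, 255, 256, 254, 258, 259, 257, 232, 176]
[489, 487, 487, 491, 490, 491, 487, 488, 490, 493, 496, 474, 371, 257, 215, 218, 238, 253, 257, 278, 289, 292]
[489, 488, 487, 489, 489, 488, 489, 489, 488, 488, 489, 490, 496, 479, 393, 273, 175, 175, 251, 287, 292, 286]
[2, 24, 77, 163, 306, 436, 487, 493, 490, 491, 495, 482, 389, 276, 219, 220, 258, 281, 278, 283, 280, 281]
rib 113 343.0088495575221 249.49557522123894 241 258
```

The cover sprang back to its earlier position when I let go, so it seems to be held elastically in the notch. A light touch on the cover will confirm its height; at the start the same touch met 8.7 N at z=75.

```bash
python3 -m inch '0 -1 1 0 0 0; 0 -1 1 0 0 0; 0 0 1 0 0 0; 0 0 1 0 0 0; 0 0 1 0 0 0; 0 0 0 0 0 0; 0 0 0 0 0 0; 0 0 0 0 0 0; 0 0 0 0 0 0; 0 0 0 0 0 0'
```

```text
time_s: 19.67
eef_pos: [655.9, 79.0, 75.7]
ee_rot: [0.0, 0.995, 0.104, 0.001]
force: [-3.4, -0.5, 6.3]
grip_width: 0.356
grip_force: 3.7
```

Contact came at z=75.7 with 6.3 N, so the cover is fully up and locked. I'll retract straight up and check.

```bash
python3 -m inch '0 0 -4 0 0 0; 0 0 -8 0 0 0; 0 0 -12 0 0 0; 0 0 -12 0 0 0; 0 0 -12 0 0 0; 0 0 -12 0 0 0; 0 0 -12 0 0 0; 0 0 -12 0 0 0; 0 0 -12 0 0 0; 0 0 -4 0 0 0'
python3 - <<'E'
from h import *
goto(568,52,80,0); cap('top','t9');cap('side','s9')
a=cv2.imread('pics/t9.png')[160:330,210:380];b=cv2.imread('pics/s9.png')[150:320,240:410]
cv2.imwrite('pics/f9.png',cv2.resize(np.hstack([a,b]),(796,398),interpolation=cv2.INTER_CUBIC))
E
```

```text
time_s: 20.5
eef_pos: [656.1, 79.0, 177.2]
ee_rot: [0.0, 0.995, 0.104, 0.002]
force: [0.2, -0.1, 0.5]
grip_width: 0.353
grip_force: 0.0
pos [656.1  79.  177.2] yaw -78.1 tool shift [-92.    8.1  96.9] rz units -13.01 t 20.5 F [ 0.2 -0.1  0.5] g 0.35318962964441764 j [-0.06  0.66  1.11 -0.    1.37  1.31]
```

View pics/f9.png

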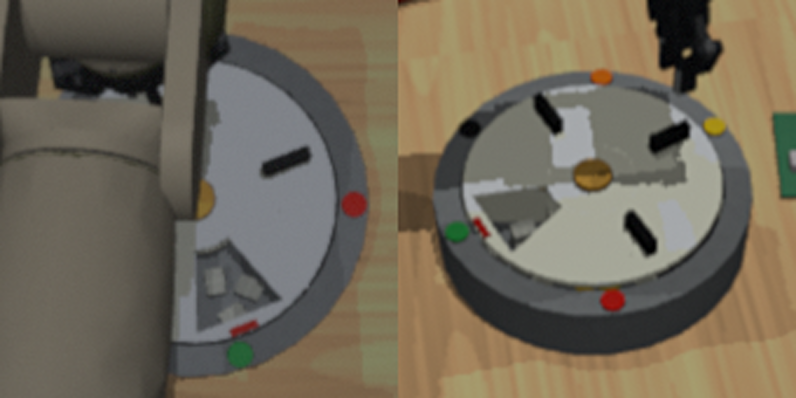

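The pointer at (243,328) lies right beside the green disc at (240,354), and the gripper is clear of everything.

```bash
python3 -c "
from rig import ctrl
print(ctrl.finish_job())"
```

```text
the job is handed in; nothing more can be done
None
```

I turned the cover about 123° clockwise to the green marker's compartment and handed the job in at about 20.6 s. A light touch found it fully up and it sprang back when pushed sideways, so I take it as locked; the gripper was clear, and the hand-in gave no verdict.

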